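Switch on the extractor behind the guard with the bent rod

ROBOT

A 6-joint arm with a two-finger parallel gripper is mounted at the origin on a cart in front of the work surface, level with it; the furniture and walls round the work are solid. World frame = base frame: x ahead of the robot, y to its left, z up, the work surface at z = 0. Lengths are in mm, angles in degrees, forces in N, time in s.
With the tool pointing down it reaches from about 350 to 850 mm from the base axis. Payload 8.1 kg.
Tool frame: the origin (TCP) lies at the centre of the arm's flange, where the gripper is bolted on; the fingertips stand 173 mm ahead of it and the grasp point (between the pads) lies 155 mm ahead of it; z points along the fingers, y is the line along which they close (so a half turn about z gives the same grasp; the last joint's range is limited). The gripper opens to 85 mm and grips with 20 to 120 N. Pads are 22 mm wide; open, the fingers measure 114 mm over their backs; the gripper's body (76 mm by 85 mm) begins 54 mm behind the grasp point. The pads swing forward as they close: fully open they stand 13 mm farther back than shut.
Start: joints at [-69.981, 7.471, 85.268, -0, 87.261, -4.893], TCP at [252.758, -544.169, 404.692] pointing down, gripper open.
Joint ranges: [-169.43, 169.43], [-51.17, 129.36], [1.28, 143.12], [-76.62, 256.62], [0, 156.53], [-152.29, 152.29]. Speed limits (degrees/s): [136.94, 136.94, 159.86, 180, 180, 180].

INTERFACE

Orientations are given as [roll, pitch, yaw] about the fixed x, y, z axes, in that order (R = Rz(yaw) Ry(pitch) Rx(roll)).
In Python, from bench import * gives the robot as it stands.
- The arm moves only by the shell command python3 -m jog 'ROWS' [FORCE]. ROWS is text: rows parted by semicolons, each of 7 numbers parted by spaces: the shift along the tool's x, y, z scaled (see below), then the turn, a rotation vector about the tool's x, y, z scaled (see below), then the closure, from -1 (fully open) to 1 (shut). In form: tx ty tz wx wy wz hand; .... A call has 1 to 5 rows; each row shifts and turns the commanded pose from where the row before left it, along the tool's axes as they then stand; what a row does not reach is not made up. The controller multiplies each number of a shift by 0.1 m and each number of a turn by 60 degrees. A row lasts 1/8 s, in which the tool goes at most 62.5 mm and 10.7 degrees, less where a joint would pass 70% of its speed; a pose out of reach is approached as far as the arm can. A call with a number of a shift or a turn outside -1 to 1 is refused whole. A call with a gripper value outside its range is refused whole. The fingers move at their own pace and stop on an object; FORCE is the grip in N (left out, the last holds). Time passes only in rows, so rows that do not move let the fingers close. It gives the time, the measured TCP pose, the force, the opening and the grip force at its end, in the units of the state.
- sense(): the state, without advancing time (a new reading comes with each control period).
- snapshot(name): name is "scene" or "top" or "wrist"; returns a dict with "img" (384x512x3 uint8, red, green, blue), "fx", "fy", "cx", "cy" (pixels), "dist" ([k1, k2, p1, p2, k3] as OpenCV has them; the pictures are not rectified), "extrinsics" (4x4, takes a point from camera to world coordinates). Camera axes: x right, y down, z forward; pixel columns grow to the right and rows downward; lengths in mm; the calibration is good to about 2 mm. A picture is of the moment at which its call begins. There is no depth.
- hand_in(): hands the job in; it is judged then, once.
The state is a dict: "time": time; "joint_pos": joint angles; "qd": joint speeds; "joint_efforts": joint torques, N m; "tool_pos": TCP position; "tcp_rot": TCP orientation; "ft_force": force on the tool from outside, world axes, zero at the start; "wrist_torque": the same for the moment, N m; "finger_gap": finger opening in mm; "grip_force": force on a finger pad.
Only numpy, scipy, OpenCV 4.12 (cv2) and the standard library are available. Lean on these libraries where they do the work, as an engineer would, in place of code of your own. Each camera call takes 0.05 s, during which the arm holds its last target. There are 200 camera calls.

TASK

Two toggle switches stand behind the upright wooden guard. Take the bent rod from its fork rest, reach over the guard with it and pull the lever with the round ball end all the way over towards you; leave the lever with the flat blade end alone, and do not touch either switch with the robot itself. Then hang the bent rod back in both forks of its rest, and let go.

Things in the scene. Friction and masses are not known exactly. Their poses are not given: they have to be found in the camera images.
- rod_grip (a point): Centre of the bent rod's dark wooden grip: 100 (x) x 22 (y) x 26 mm (z); rod about 0.16 kg. Along x a steel rod 10 mm thick runs from 110 mm behind to 150 mm ahead of this point, then bends down (-z) 110 mm to the axis of a crossbar 10 mm thick, 54 mm long in y. z is up as it hangs level in its rest at the start, bent end away from the robot; it balances 15 to 20 mm ahead of this point.
- rod_rest: Fixed rest: board 200 x 50 x 14 mm (x, y, z) with two steel wire V-forks, 80 mm before and behind its centre on x, open upwards, 60 mm wide at the top, 167 mm high. Origin: centre of its underside, on the bench; x along the hung rod. The rod hangs in both forks with the grip between them, grip centre 150 mm above this origin.
- guard: Fixed base board 150 x 200 x 12 mm with an upright wooden screen: 200 mm wide (y), 12 mm thick, centred at x = -68 mm, top edge 150 mm above the bench. Origin: on the bench, below the line of the two switches' pivots; x points away from the robot, z up.
- ball_switch: Fixed grey switch box 70 x 46 x 35 mm behind the screen, left or right; its lever ends in a black ball. Origin: centre of its underside, 12 mm above the bench; x points straight away from the screen. Lever pivot 45 mm above the origin; steel stem 8 mm thick; ball 24 mm in diameter, centred 80 mm from the pivot. The lever swings in the x-z plane.
- ball_lever (a joint): Angle of the ball-ended lever in rad: 0 = leaning 0.5 rad away from the screen (off), 0.5 = upright, 1.0 = its stop, leaning 0.5 rad towards the screen and the robot (on). It starts at 0 to 0.12, moves with about 1 N and stays where it is left.
- ball_tip (a point): Centre of the ball on the ball-ended lever; it moves with the lever.
- blade_switch: The other switch, alike and to be left alone: its lever ends in a flat black blade 32 mm wide, 34 mm long and 7 mm thick. It stands about 100 mm beside the ball switch on the same base. Origin and axes as for the ball switch.
- blade_lever (a joint): Angle of the blade-ended lever in rad, as for the ball lever; starts at 0 to 0.12.

How it is judged:
By the outcome, as a careful person would: the job done as asked, in the order asked, and still so for the second after the job is handed in, with the robot touching nothing.
It also fails if it takes over 48 s, if anything falls off the work surface, if the arm or the gripper's body presses on something with over 40 N, if the wrist force passes 120 N, or if a joint passes its speed limit or range.

## Working session

There is one attempt and no reset: what is moved stays moved. The work goes in short steps, Python scripts to look and compute and a shell command to move; the robot and the scene stay as the last step left them, time stands still between calls to the robot, and variables do not carry over. Pictures are saved under pics/ and viewed, at most 15 in all, crops included, and the job is handed in when it is done.

```bash
ls; mkdir -p pics
cat > h.py <<'E'
from bench import *
import numpy as np, cv2
from scipy.spatial.transform import Rotation as R
def K(s): return np.array([[s["fx"],0,s["cx"]],[0,s["fy"],s["cy"]],[0,0,1.]])
def save(s,n): cv2.imwrite("pics/"+n,s["img"][:,:,::-1])
def ray(s,uv):
    p=cv2.undistortPoints(np.array([[uv]],float),K(s),np.array(s["dist"],float))[0,0]
    E=np.array(s["extrinsics"]); d=E[:3,:3]@[p[0],p[1],1]; return E[:3,3],d/np.linalg.norm(d)
def onz(s,uv,z):
    o,d=ray(s,uv); return o+d*(z-o[2])/d[2]
def tri(s1,a,s2,b):
    o1,d1=ray(s1,a);o2,d2=ray(s2,b)
    t=np.linalg.lstsq(np.c_[d1,-d2],o2-o1,rcond=None)[0]
    p,q=o1+t[0]*d1,o2+t[1]*d2; return (p+q)/2,np.linalg.norm(p-q)
def proj(s,P):
    E=np.linalg.inv(np.array(s["extrinsics"]))
    return cv2.projectPoints(np.atleast_2d(np.array(P,float)),cv2.Rodrigues(E[:3,:3])[0],E[:3,3],K(s),np.array(s["dist"],float))[0][:,0]
E
python3 - <<'E'
from h import *
import pickle
S={n:snapshot(n) for n in("scene","top","wrist")}
pickle.dump(S,open("s0.pkl","wb"))
for n in S: save(S[n],n+"0.png"); print(n,np.round(S[n]["extrinsics"],2).tolist(),S[n]["fx"])
print(sense())
E
```

```text
pics
scene [[1.0, 0.06, -0.08, 597.3], [0.1, -0.58, 0.81, -1012.12], [0.0, -0.82, -0.58, 600.49], [0.0, 0.0, 0.0, 1.0]] 370.70915559210073
top [[-0.0, -0.98, 0.19, 360.72], [-1.0, 0.0, 0.01, -313.11], [-0.01, -0.19, -0.98, 936.29], [0.0, 0.0, 0.0, 1.0]] 486.40670940095697
wrist [[0.42, -0.86, -0.3, 329.3], [-0.91, -0.4, -0.14, -507.87], [-0.0, 0.33, -0.95, 372.76], [0.0, 0.0, 0.0, 1.0]] 320.51213397014783
{'time': 0.15, 'joint_pos': array([-6.99809604e+01,  7.50505534e+00,  8.53170013e+01, -8.41153940e-04,
        8.72614412e+01, -4.89240214e+00]), 'qd': array([-0.07487264, -0.11100415, -0.12758613,  0.00527009, -0.04899366,
        0.12123322]), 'joint_efforts': array([ 6.06436151e-04, -5.70062828e+01, -5.01160026e+01, -2.10487187e-04,
        9.67569096e-03,  5.66525659e-05]), 'tool_pos': array([ 252.6907487 , -543.99090752,  403.86671069]), 'tcp_rot': array([-1.79916735e+02, -6.28401908e-03,  2.49114780e+01]), 'ft_force': array([-0.24853145, -0.76529683, -0.45596183]), 'wrist_torque': array([ 0.0049199 , -0.0051595 ,  0.05729641]), 'grip_force': 0.0, 'finger_gap': 85.3125371943683}
```

View pics/scene0.png

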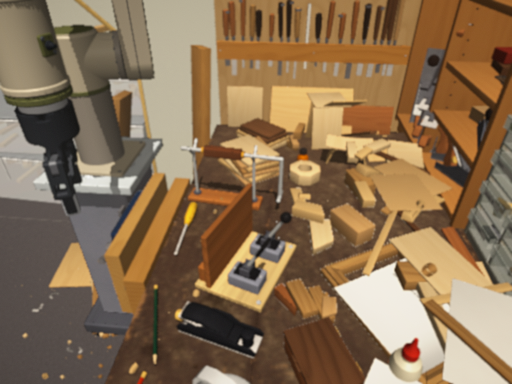

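View pics/top0.png

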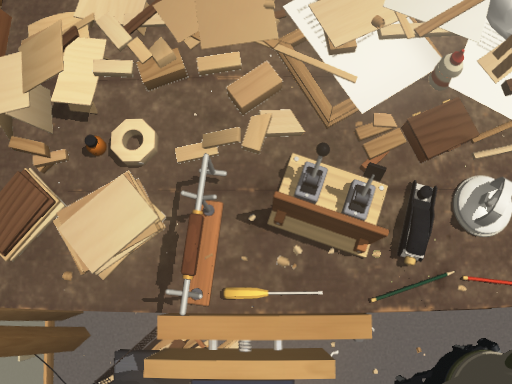

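The top view shows the rod running from (183,312) to its crossbar at (207,157), with the grip at about (193,245). The ball lever is at (323,150), the blade at (376,170), and the screen's top edge runs from (275,198) to (387,233). Next I'll measure from enlarged crops.

Run:
```python
from h import *
import pickle
S=pickle.load(open("s0.pkl","rb"))
a=S["top"]["img"][130:330,150:400]; b=S["scene"]["img"][130:310,170:310]
cv2.imwrite("pics/ctop.png",cv2.resize(a,None,fx=3,fy=3,interpolation=2)[:,:,::-1])
cv2.imwrite("pics/cscene.png",cv2.resize(b,None,fx=3.3,fy=3.3,interpolation=2)[:,:,::-1])
```

```text
(no output)
```

View pics/ctop.png

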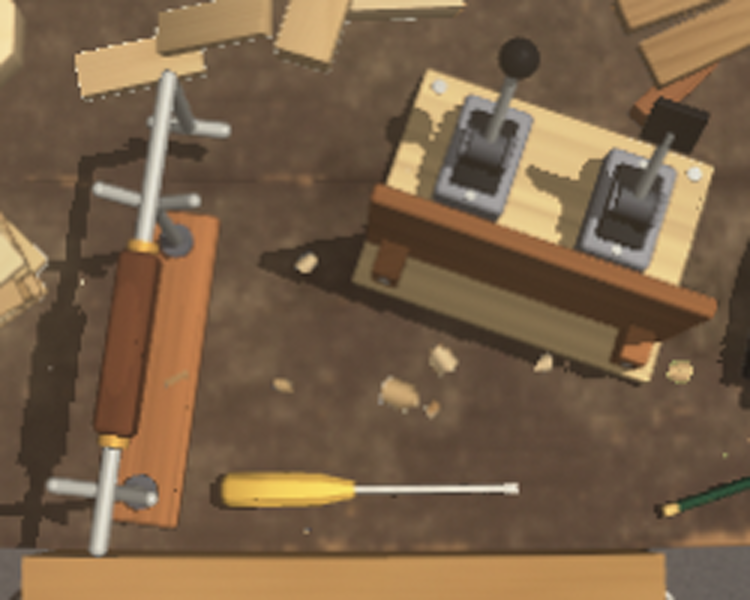

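View pics/cscene.png

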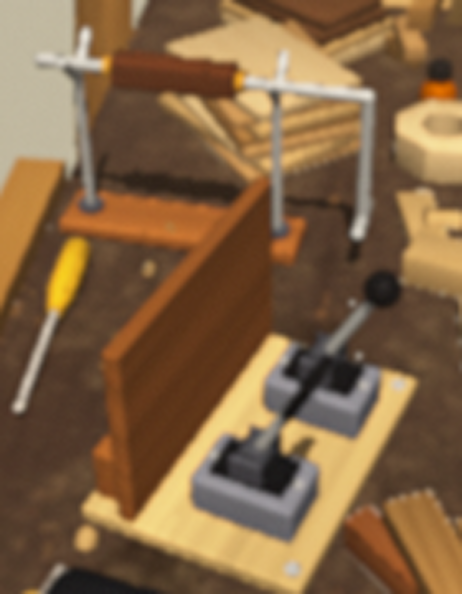

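Run:
```python
from h import *
import pickle
S=pickle.load(open("s0.pkl","rb"));T,C=S["top"],S["scene"]
t=lambda c,r:(150+c/3-.33,130+r/3-.33)
c=lambda x,y:(170+x/3.3-.35,130+y/3.3-.35)
for n,a,b in[("ball",(519,58),(382,288)),("gripR",(113,437),(107,72)),("gripF",(143,252),(242,82)),("bend",(168,77),(371,95)),("rear",(98,550),(40,60))]:
    p,e=tri(T,t(*a),C,c(*b)); print(n,p.round(1),round(e,1))
for n,a in[("gR",(113,437)),("gF",(143,252)),("bend",(168,77)),("rear",(98,550)),("gc",(128,345))]: print(n,onz(T,t(*a),155).round(1))
for n,a in[("scrL",(372,200)),("scrR",(713,309))]: print(n,onz(T,t(*a),150).round(1))
for n,a in[("baseFL",(428,70)),("baseFR",(714,165)),("baseNL",(354,283)),("baseNR",(645,382))]: print(n,onz(T,t(*a),12).round(1))
for n,a in[("boxL",(483,157)),("boxR",(627,210))]: print(n,onz(T,t(*a),47).round(1))
for n,a in[("fork",(147,196)),("forkN",(102,490))]: print(n,onz(T,t(*a),165).round(1))
for n,a in[("bFR",(217,217)),("bNR",(176,527))]: print(n,onz(T,t(*a),14).round(1))
print("railtop",[onz(T,t(22,555),z).round() for z in (0,100,150)])
```

```text
ball [ 604.1 -415.1  126.8] 1.3
gripR [ 385.4 -188.7  144.2] 4.7
gripF [ 489.4 -202.7  148.1] 1.9
bend [ 588.1 -214.8  149.4] 0.7
rear [ 327.8 -181.3  147.2] 1.0
gR [ 387.3 -189.7  155. ]
gF [ 487.4 -204.   155. ]
bend [ 586.1 -215.6  155. ]
rear [ 327.6 -182.8  155. ]
gc [ 436.6 -196.9  155. ]
scrL [ 516.7 -328.8  150. ]
scrR [ 455.3 -515.   150. ]
baseFL [ 631.2 -369.1   12. ]
baseFR [ 566.7 -555.9   12. ]
baseNL [ 490.1 -319.7   12. ]
baseNR [ 425.6 -504.3   12. ]
boxL [ 564.4 -400.5   47. ]
boxR [ 530.3 -489.9   47. ]
fork [ 516.4 -206.8  165. ]
forkN [ 359.2 -186.   165. ]
bFR [ 532.9 -231.7   14. ]
bNR [ 336.3 -208.    14. ]
railtop [array([ 317., -108.,    0.]), array([ 322., -130.,  100.]), array([ 324., -141.,  150.])]
```

```bash
cat >> h.py <<'E'
def plan(p,yaw):
    "turn needed (tool axes, units of 60 deg) and then shift (final tool axes, units of 100 mm)"
    s=sense(); A=R.from_euler("xyz",s["tcp_rot"],degrees=True); B=R.from_euler("xyz",[180,0,yaw],degrees=True)
    print("turn",((A.inv()*B).as_rotvec(degrees=True)/60).round(3),"shift",(B.inv().apply(np.array(p)-s["tool_pos"])/100).round(3))
u=lambda a:np.array([np.cos(np.radians(a)),np.sin(np.radians(a)),0])
E
python3 -c "
from h import *
plan(np.array([437,-196.4,400])+15*u(-7.1),-7.1)"
```

```text
turn [-0.001  0.     0.534] shift [ 1.549 -3.677  0.039]
```

```bash
python3 -m jog '0 0 0 0 0 0.134 -1;0 0 0 0 0 0.134 -1;0 0 0 0 0 0.133 -1;0 0 0 0 0 0.133 -1;0.155 -0.368 0 0 0 0 -1'
python3 -m jog '0.2 -0.47 0 0 0 0 -1;0.2 -0.47 0 0 0 0 -1;0.2 -0.47 0 0 0 0 -1;0.2 -0.47 0 0 0 0 -1;0.2 -0.47 0 0 0 0 -1'
python3 -m jog '0.2 -0.47 0 0 0 0 -1;0.2 -0.47 0 0 0 0 -1;0 0 0 0 0 0 -1'
python3 - <<'E'
from h import *
plan(np.array([437,-196.4,400])+15*u(-7.1),-7.1)
s=snapshot("wrist");save(s,"w1.png");import pickle;pickle.dump(s,open("w1.pkl","wb"))
g=np.array([437,-196.4,150]);print(proj(s,[g-50*u(-7.1),g,g+50*u(-7.1),g+150*u(-7.1)]).round())
E
```

```text
time: 0.78
tool_pos: [271.8, -510.4, 404.0]
tcp_rot: [-180.0, 0.0, -7.4]
ft_force: [0.1, 0.2, 0.2]
finger_gap: 85.4
grip_force: 0.0
time: 1.4
tool_pos: [401.6, -287.2, 404.5]
tcp_rot: [-180.0, 0.0, -7.1]
ft_force: [-0.8, -0.4, -0.1]
finger_gap: 85.4
grip_force: 0.0
time: 1.78
tool_pos: [453.6, -197.7, 404.5]
tcp_rot: [-179.9, 0.0, -6.9]
ft_force: [0.3, -0.2, 0.2]
finger_gap: 85.3
grip_force: 0.0
turn [-0.001  0.     0.004] shift [-0.016  0.008  0.045]
[[258. 279.]
 [259. 223.]
 [259. 159.]
 [260.  -2.]]
```

View pics/w1.png

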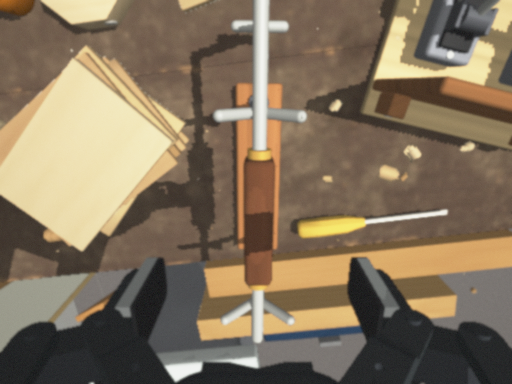

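The grip is at (259,158)–(258,283), within about 4 px of the prediction, and the rod is centred between the fingers. I'll descend and grip.

```bash
python3 -m jog '-0.016 0.008 0.3 0 0 0 -1;0 0 0.3 0 0 0 -1;0 0 0.25 0 0 0 -1;0 0 0.16 0 0 0 -1;0 0 0 0 0 0 -1'
python3 -m jog '0 0 0 0 0 0 1;0 0 0 0 0 0 1;0 0 0 0 0 0 1;0 0 0 0 0 0 1;0 0 0 0 0 0 1' 80
```

```text
time: 2.45
tool_pos: [450.0, -201.5, 302.4]
tcp_rot: [-180.0, 0.1, -7.2]
ft_force: [0.6, 0.3, 0.4]
finger_gap: 85.1
grip_force: 0.0
time: 3.08
tool_pos: [451.5, -199.4, 304.7]
tcp_rot: [-179.8, -0.1, -7.1]
ft_force: [1.6, 13.5, 6.6]
finger_gap: 21.4
grip_force: 79.5
```

```bash
python3 -m jog '0 0 0 0 0 0 1;0 0 -0.1 0 0 0 1;0 0 -0.3 0 0 0 1;0 0 -0.35 0 0 0 1;0 0 -0.35 0 0 0 1'
python3 -m jog '0 0 -0.35 0 0 0 1;0 0 -0.3 0 0 0 1;0 0 0 0 0 0 1'
python3 - <<'E'
from h import *
a=-18.9; piv=np.array([564.4,-400.5,0])
plan(piv+(65-135)*u(a)+[0,0,478],a)
s=snapshot("scene");save(s,"s2.png")
cv2.imwrite("pics/s2.png",cv2.resize(s["img"][60:320,120:340],None,fx=2.3,fy=2.3)[:,:,::-1])
E
```

```text
time: 3.7
tool_pos: [450.6, -201.2, 415.0]
tcp_rot: [180.0, 0.0, -7.1]
ft_force: [0.4, 0.0, -1.4]
finger_gap: 20.7
grip_force: 78.4
time: 4.08
tool_pos: [451.1, -201.4, 482.0]
tcp_rot: [179.9, -0.3, -7.1]
ft_force: [-0.1, -0.0, -2.0]
finger_gap: 21.0
grip_force: 78.3
turn [ 0.002 -0.005  0.196] shift [1.017 1.516 0.04 ]
```

View pics/s2.png

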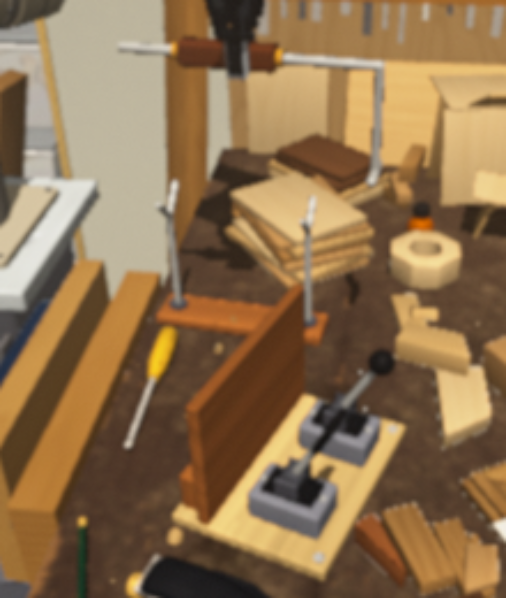

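The rod is level in the gripper and clear of the forks, with the bend at about (380,65) in the crop. I'll carry it over behind the ball.

```bash
python3 -m jog '0 0 0 0 0 0.1 1;0 0 0 0 0 0.096 1;0.2 0.3 0 0 0 0 1;0.2 0.3 0 0 0 0 1;0.2 0.3 0 0 0 0 1'
python3 -m jog '0.2 0.3 0 0 0 0 1;0.2 0.3 0 0 0 0 1;0 0 0 0 0 0 1;0 0 0 0 0 0 1'
python3 - <<'E'
from h import *
a=-18.9; piv=np.array([564.4,-400.5,0])
plan(piv+(65-135)*u(a)+[0,0,370],a)
s=snapshot("top");w=snapshot("scene")
A=cv2.resize(s["img"][100:280,230:410],None,fx=2.2,fy=2.2);B=cv2.resize(w["img"][100:280,190:370],None,fx=2.2,fy=2.2)
cv2.imwrite("pics/s3.png",np.hstack([A,B])[:,:,::-1])
E
```

```text
time: 4.75
tool_pos: [478.4, -306.6, 476.4]
tcp_rot: [-180.0, 0.2, -18.9]
ft_force: [-0.8, 0.6, -0.8]
finger_gap: 20.7
grip_force: 78.5
time: 5.25
tool_pos: [496.6, -375.2, 476.7]
tcp_rot: [-179.9, 0.2, -18.9]
ft_force: [0.2, -0.8, -0.8]
finger_gap: 21.0
grip_force: 78.7
turn [-0.001  0.003 -0.   ] shift [0.023 0.02  1.067]
```

View pics/s3.png

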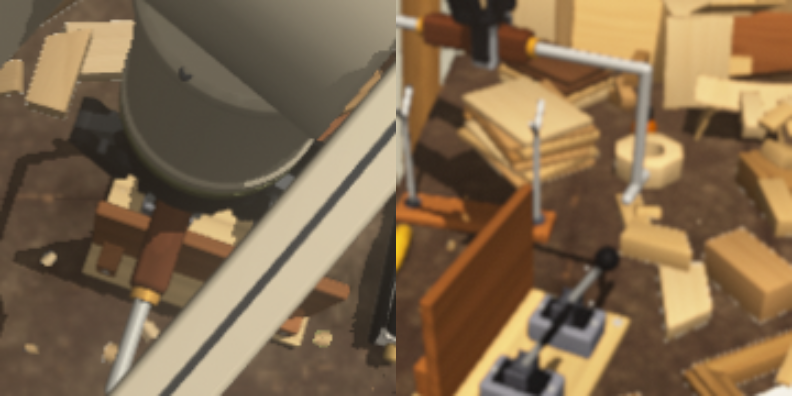

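The top view is blocked by the arm. The scene view shows the crossbar at about crop (632,195), above and beyond the ball at (605,258). I'll check it against the prediction.

Run:
```python
from h import *
s=sense();a=-18.9;w=snapshot("scene")
p=s["tool_pos"]+135*u(a)-[0,0,155]
P=[p,p-[0,0,110],p-[0,0,110]+27*u(a+90),p-[0,0,110]-27*u(a+90),[604,-415,127]]
print(((proj(w,P)-[190,100])*2.2+[396,0]).round())
```

```text
[[645.  66.]
 [635. 183.]
 [645. 168.]
 [625. 199.]
 [606. 257.]]
```

The prediction matches, so I'll descend behind the ball.

```bash
python3 -m jog '0.023 0.02 0 0 0 0 1;0 0 0.35 0 0 0 1;0 0 0.35 0 0 0 1;0 0 0.3 0 0 0 1;0 0 0.07 0 0 0 1'
python3 -m jog '0 0 0 0 0 0 1;-0.1 0 0 0 0 0 1;-0.1 0 0 0 0 0 1;-0.1 0 0 0 0 0 1'
python3 -m jog '-0.1 0 0 0 0 0 1;-0.1 0 0 0 0 0 1;-0.1 0 0 0 0 0 1'
python3 - <<'E'
from h import *
a=-18.9
plan(np.array([564.4,-400.5,370])+(-21-135)*u(a),a)
w=snapshot("scene")
cv2.imwrite("pics/s4.png",cv2.resize(w["img"][130:300,190:350],None,fx=3.3,fy=3.3)[:,:,::-1])
E
```

```text
time: 6.02
tool_pos: [497.9, -377.3, 369.1]
tcp_rot: [-179.9, 0.2, -18.9]
ft_force: [-0.5, 0.4, -1.9]
finger_gap: 20.9
grip_force: 78.6
time: 6.52
tool_pos: [469.3, -368.2, 372.8]
tcp_rot: [180.0, -0.1, -18.9]
ft_force: [0.8, 0.0, -1.3]
finger_gap: 20.9
grip_force: 78.7
time: 6.9
tool_pos: [440.9, -358.3, 371.7]
tcp_rot: [-180.0, 0.0, -18.9]
ft_force: [0.5, 0.3, -0.4]
finger_gap: 21.1
grip_force: 78.7
turn [-0.  0.  0.] shift [-0.255 -0.001  0.017]
```

View pics/s4.png

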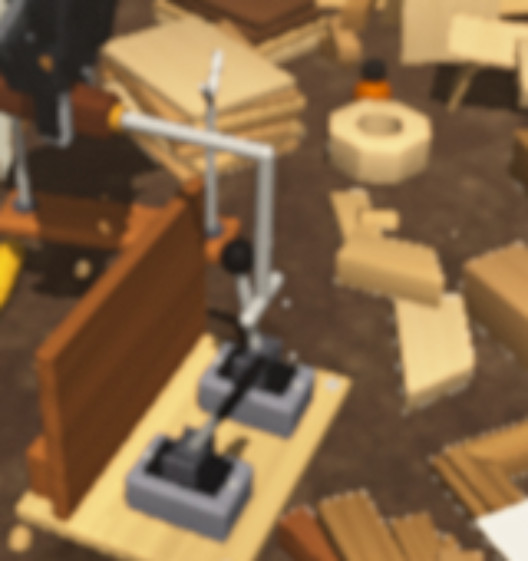

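The ball lever is now slightly past upright with the ball at (238,257), and the crossbar is behind its stem. The blade lever hasn't moved. I'll keep pulling to the stop.

```bash
python3 -m jog '-0.08 0 0 0 0 0 1;-0.08 0 0 0 0 0 1;-0.06 0 0 0 0 0 1;0 0 0 0 0 0 1'
python3 -m jog '-0.03 0 0 0 0 0 1;0 0 0 0 0 0 1'
python3 -m jog '-0.03 0 0 0 0 0 1;0 0 0 0 0 0 1'
```

```text
time: 7.45
tool_pos: [420.9, -351.6, 372.6]
tcp_rot: [180.0, -0.1, -18.9]
ft_force: [3.0, -1.0, 0.7]
finger_gap: 21.1
grip_force: 78.9
time: 7.7
tool_pos: [418.2, -350.5, 372.1]
tcp_rot: [180.0, -0.1, -18.9]
ft_force: [2.7, 0.5, 1.5]
finger_gap: 20.6
grip_force: 78.9
time: 7.95
tool_pos: [415.2, -349.6, 371.9]
tcp_rot: [180.0, -0.0, -18.9]
ft_force: [3.5, -1.4, 0.3]
finger_gap: 20.8
grip_force: 78.7
```

```bash
python3 -m jog '-0.03 0 0 0 0 0 1;0 0 0 0 0 0 1'
python3 -m jog '-0.03 0 0 0 0 0 1;0 0 0 0 0 0 1'
python3 - <<'E'
from h import *
w=snapshot("scene")
B=[w["img"][130:260,190:310],]
cv2.imwrite("pics/s5.png",cv2.resize(B[0],None,fx=4.5,fy=4.5)[:,:,::-1])
piv=np.array([564.4,-400.5,57])
for q in(.8,.9,1.0): print(q,((proj(w,piv+80*np.sin(.5-q)*u(-18.9)+[0,0,80*np.cos(.5-q)])-[190,130])*4.5).round())
E
```

```text
time: 8.2
tool_pos: [412.9, -348.7, 371.9]
tcp_rot: [180.0, -0.1, -18.9]
ft_force: [8.6, -2.7, -2.1]
finger_gap: 21.0
grip_force: 78.9
time: 8.45
tool_pos: [410.1, -347.6, 371.8]
tcp_rot: [-180.0, -0.1, -18.9]
ft_force: [7.6, -2.3, 0.1]
finger_gap: 20.9
grip_force: 80.3
0.8 [[299. 342.]]
0.9 [[285. 343.]]
1.0 [[271. 345.]]
```

View pics/s5.png

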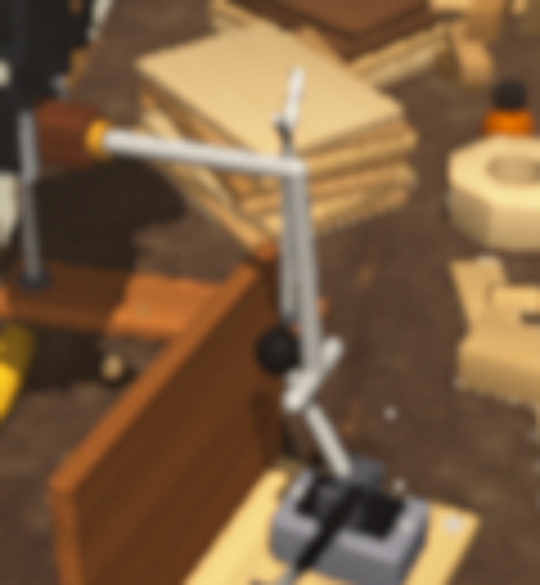

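The lever is over, with the ball at about (277,350), but the hook looks pitched slightly in the grip. I'll measure both.

```bash
cat > m.py <<'E'
from h import *
import pickle
def ball(im,x0,x1,y0,y1):
    g=im[y0:y1,x0:x1].max(2); m=(g<48).astype(np.uint8)
    n,l,st,c=cv2.connectedComponentsWithStats(m)
    return [(c[i]+[x0,y0]).round(2).tolist()+st[i,2:].tolist() for i in range(1,n) if st[i,4]>15]
E
python3 - <<'E'
from m import *
S=pickle.load(open("s0.pkl","rb"));w=snapshot("scene")
print("t0",ball(S["scene"]["img"],270,300,200,230)); print("now",ball(w["img"],240,262,195,220))
piv=np.array([564.4,-400.5,57])
for q in(0,.06,.12,.9,.95,1.0): print(q,proj(w,piv+80*np.sin(.5-q)*u(-18.9)+[0,0,80*np.cos(.5-q)]).round(2))
p=sense()["tool_pos"]-[0,0,155];b=p+135*u(-18.9)
for t in (0,5,10):
    f=R.from_rotvec(-np.radians(t)*u(-18.9+90)).apply
    print(t,proj(w,[p+f(135*u(-18.9)),p+f(135*u(-18.9)-[0,0,110])]).round(1).tolist())
E
```

```text
t0 [[285.39, 217.39, 10, 10, 84]]
now [[251.23, 207.69, 9, 10, 64]]
0 [[284.07 215.94]]
0.06 [[282.16 214.57]]
0.12 [[280.2  213.28]]
0.9 [[253.25 206.11]]
0.95 [[251.68 206.31]]
1.0 [[250.16 206.58]]
0 [[254.6, 171.4], [254.5, 215.3]]
5 [[254.4, 166.2], [258.5, 211.8]]
10 [[253.7, 160.9], [262.0, 207.9]]
```

Correcting for the bias seen at the start, the ball is at q≈1.0, which is the stop. The rod has pitched about 5° in the pads. I'll back off, lift, and measure the tilt.

```bash
python3 -m jog '0.1 0 0 0 0 0 1;0.15 0 0 0 0 0 1;0.15 0 0 0 0 0 1;0 0 -0.3 0 0 0 1;0 0 -0.35 0 0 0 1'
python3 -m jog '0 0 -0.35 0 0 0 1;0 0 -0.1 0 0 0 1;0 0 0 0 0 0 1;0 0 0 0 0 0 1'
python3 - <<'E'
from m import *
w=snapshot("scene");print(ball(w["img"],240,262,195,220))
print(sense()["ft_force"])
p=sense()["tool_pos"]-[0,0,155]
for t in (0,3,6):
    f=R.from_rotvec(-np.radians(t)*u(-18.9+90)).apply
    print(t,((proj(w,[p-125*u(-18.9) if t==0 else p+f(-125*u(-18.9)),p+f(135*u(-18.9)),p+f(135*u(-18.9)-[0,0,110])])-[170,80])*4).round().tolist())
cv2.imwrite("pics/s6.png",cv2.resize(w["img"][80:220,170:310],None,fx=4,fy=4)[:,:,::-1])
E
```

```text
time: 9.18
tool_pos: [447.1, -360.4, 435.1]
tcp_rot: [-179.9, 0.3, -18.9]
ft_force: [-0.6, 0.3, -1.3]
finger_gap: 21.1
grip_force: 80.0
time: 9.68
tool_pos: [447.1, -360.4, 479.3]
tcp_rot: [-179.9, 0.2, -18.9]
ft_force: [0.2, -0.5, -1.2]
finger_gap: 20.8
grip_force: 80.0
[[251.48, 207.65, 10, 10, 69]]
[ 0.29949888 -0.31746834 -1.64072688]
0 [[-62.0, 87.0], [419.0, 178.0], [412.0, 388.0]]
3 [[-60.0, 100.0], [420.0, 163.0], [423.0, 378.0]]
6 [[-57.0, 112.0], [419.0, 148.0], [434.0, 367.0]]
```

View pics/s6.png

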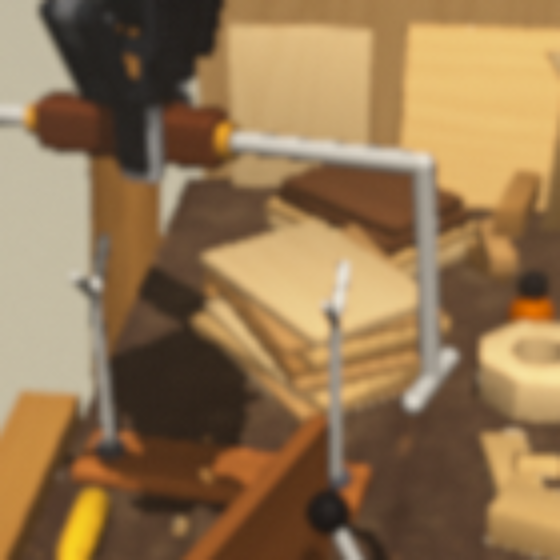

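The ball stays at the stop. The rod sits about 3.5° nose-up in the pads, with the bend at (427,160) and the hook foot at (432,382). I'll tilt the tool to level it for hanging.

```bash
cat >> h.py <<'E'
def plan2(g,yaw,tilt):
    "g = wanted grasp point; tilt = nose-down deg"
    s=sense(); A=R.from_euler("xyz",s["tcp_rot"],degrees=True)
    B=R.from_rotvec(tilt*u(yaw+90),degrees=True)*R.from_euler("xyz",[180,0,yaw],degrees=True)
    p=np.array(g)-155*B.apply([0,0,1])
    print("turn",((A.inv()*B).as_rotvec(degrees=True)/60).round(3),"shift",(B.inv().apply(p-s["tool_pos"])/100).round(3),"tcp",p.round(1),"descent dir",B.inv().apply([0,0,-1]).round(3))
E
python3 -c "
from h import *
plan2([451.2,-199,320],-7.1,3.5)"
```

```text
turn [-0.008 -0.055 -0.196] shift [-0.061 -1.607  0.05 ] tcp [ 460.6 -200.2  474.7] descent dir [ 0.061 -0.     0.998]
```

```bash
python3 -m jog '0 0 0 -0.004 -0.028 -0.098 1;0 0 0 -0.004 -0.028 -0.098 1;-0.01 -0.3 0 0 0 0 1;-0.015 -0.4 0.01 0 0 0 1;-0.015 -0.4 0.01 0 0 0 1'
python3 -m jog '-0.01 -0.4 0.01 0 0 0 1;-0.01 -0.107 0 0 0 0 1;0 0 0 0 0 0 1;0 0 0 0 0 0 1'
python3 - <<'E'
from m import *
plan2([451.2,-199,200],-7.1,3.5)
w=snapshot("scene")
s=sense();g=s["tool_pos"]+155*R.from_euler("xyz",s["tcp_rot"],degrees=True).apply([0,0,1])
f=u(-7.1);print(g,((proj(w,[g+135*f,g+135*f-[0,0,110],g-110*f])-[140,60])*3.5).round().tolist())
cv2.imwrite("pics/s7.png",cv2.resize(w["img"][60:220,140:310],None,fx=3.5,fy=3.5)[:,:,::-1])
E
```

```text
time: 10.35
tool_pos: [456.6, -249.8, 478.0]
tcp_rot: [179.9, 3.5, -7.2]
ft_force: [0.0, 0.8, -1.3]
finger_gap: 20.8
grip_force: 80.1
time: 10.85
tool_pos: [460.9, -201.2, 478.3]
tcp_rot: [179.9, 3.4, -7.2]
ft_force: [0.1, -0.0, -1.4]
finger_gap: 21.2
grip_force: 80.1
turn [ 0.002 -0.001 -0.001] shift [ 0.071 -0.009  1.234] tcp [ 460.6 -200.2  354.7] descent dir [ 0.061 -0.     0.998]
[ 451.73845192 -200.5210762   323.6338921 ] [[505.0, 102.0], [497.0, 263.0], [135.0, 73.0]]
```

View pics/s7.png

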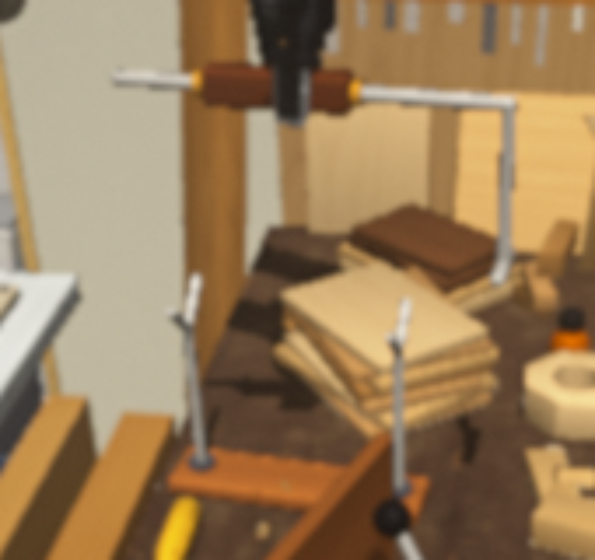

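The rod is level: its ends are at (118,78) and (512,102), and the hook hangs vertically. I'll lower it into the forks.

```bash
python3 -m jog '0.02 -0.01 0.32 0 0 0 1;0.02 0 0.32 0 0 0 1;0.02 0 0.32 0 0 0 1;0.018 0 0.3 0 0 0 1;0.012 0 0.2 0 0 0 1'
python3 -m jog '0 0 0 0 0 0 1;0.006 0 0.1 0 0 0 1;0.003 0 0.05 0 0 0 1;0 0 0 0 0 0 1;0 0 0 0 0 0 1'
python3 -m jog '0.002 0 0.03 0 0 0 1;0.002 0 0.03 0 0 0 1;0 0 0 0 0 0 1;0 0 0 0 0 0 1'
```

```text
time: 11.52
tool_pos: [460.9, -200.5, 330.4]
tcp_rot: [179.9, 3.5, -7.2]
ft_force: [0.4, -0.3, -1.2]
finger_gap: 21.3
grip_force: 80.1
time: 12.15
tool_pos: [461.6, -199.8, 317.8]
tcp_rot: [179.9, 3.3, -7.1]
ft_force: [0.3, 0.5, -1.2]
finger_gap: 20.9
grip_force: 80.1
time: 12.65
tool_pos: [461.5, -199.8, 311.3]
tcp_rot: [179.9, 3.4, -7.1]
ft_force: [0.6, 0.4, -0.4]
finger_gap: 20.8
grip_force: 80.1
```

Free so far, about 7 mm above the hang height. I'll continue in small steps.

```bash
python3 -m jog '0.002 0 0.04 0 0 0 1;0 0 0 0 0 0 1;0 0 0 0 0 0 1'
python3 -m jog '0.001 0 0.02 0 0 0 1;0 0 0 0 0 0 1;0 0 0 0 0 0 1'
python3 - <<'E'
from m import *
w=snapshot("scene")
cv2.imwrite("pics/s8.png",cv2.resize(w["img"][120:230,170:300],None,fx=5,fy=5)[:,:,::-1])
E
```

```text
time: 13.02
tool_pos: [461.5, -199.7, 307.3]
tcp_rot: [179.9, 3.4, -7.1]
ft_force: [0.8, 0.4, -1.7]
finger_gap: 21.0
grip_force: 80.1
time: 13.4
tool_pos: [461.6, -199.6, 305.6]
tcp_rot: [179.9, 3.4, -7.1]
ft_force: [0.3, 3.0, 2.4]
finger_gap: 21.0
grip_force: 80.7
```

View pics/s8.png

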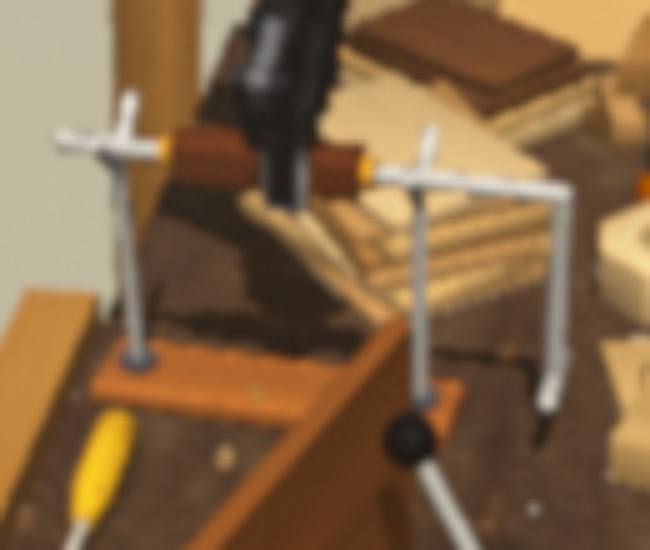

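The rod rests in both forks, at (118,148) and (418,180), with contact force now showing. I'll let go, checking before retreating.

```bash
python3 -m jog '0.001 0 0.01 0 0 0 1;0 0 0 0 0 0 0.4;0 0 0 0 0 0 0;0 0 0 0 0 0 -0.5;0 0 0 0 0 0 -1' 20
python3 -m jog '0 0 0 0 0 0 -1;0 0 0 0 0 0 -1;-0.006 0 -0.1 0 0 0 -1;-0.012 0 -0.2 0 0 0 -1;-0.018 0 -0.3 0 0 0 -1'
python3 -m jog '-0.02 0 -0.35 0 0 0 -1;-0.02 0 -0.35 0 0 0 -1;-0.02 0 -0.35 0 0 0 -1;0 0 0 0 0 0 -1;0 0 0 0 0 0 -1'
python3 - <<'E'
from m import *
w=snapshot("scene");t=snapshot("wrist");print(ball(w["img"],240,262,195,220))
A=cv2.resize(w["img"][120:290,170:300],(390,510));B=cv2.resize(t["img"],(400,300));B=np.vstack([B,np.zeros((210,400,3),np.uint8)])
cv2.imwrite("pics/s9.png",np.hstack([A,B])[:,:,::-1])
E
```

```text
time: 14.08
tool_pos: [461.5, -199.8, 304.2]
tcp_rot: [179.9, 3.4, -7.1]
ft_force: [0.4, -1.5, -0.1]
finger_gap: 77.1
grip_force: 0.0
time: 14.7
tool_pos: [461.2, -199.5, 364.9]
tcp_rot: [179.9, 3.5, -7.1]
ft_force: [-0.1, 0.3, -0.1]
finger_gap: 85.5
grip_force: 0.0
time: 15.32
tool_pos: [461.6, -199.4, 469.5]
tcp_rot: [179.9, 3.4, -7.1]
ft_force: [-0.4, 0.2, -0.4]
finger_gap: 85.0
grip_force: 0.0
[[251.3, 207.69, 10, 10, 70]]
```

View pics/s9.png

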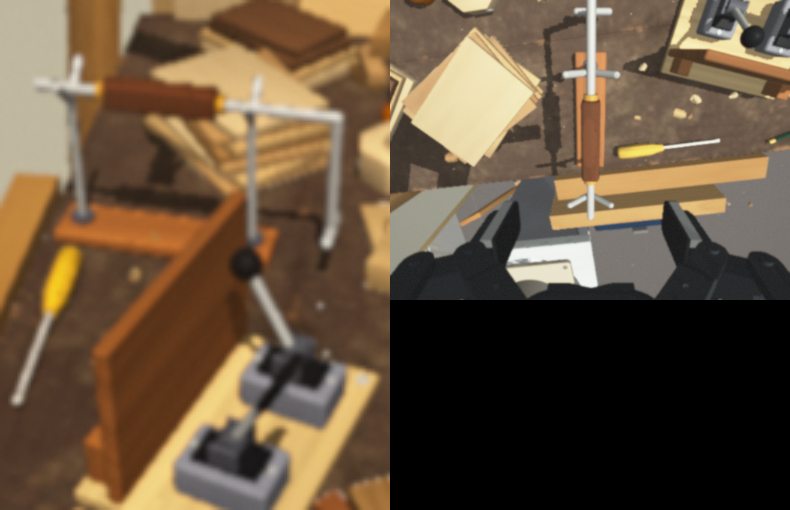

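The rod hangs level in both forks, the ball lever is at its stop (245,263), and the blade lever is unmoved. The gripper is clear of everything.

```bash
python3 -c "
from bench import *
print(hand_in())"
```

```text
the job is handed in; nothing more can be done
None
```

The job is handed in at about 15 s of the 48 s allowed: the ball lever is pulled over to its stop as measured in the scene camera, the blade lever looks unmoved, and the rod hangs in both forks with the gripper open and clear.

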